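# Set the bench centrifuge by clicks and start it

### The job

The centrifuge's speed selector is a blank round knob: turn it gently counter-clockwise until it rests at its end stop, without forcing it, then turn it clockwise exactly four clicks. With the selector left sitting in that fourth click, press the round start button fully in and let it come back out; do not press start at any other setting, and leave the tube rack, the vial and the jar where they stand.

Things in the scene. Friction and masses are not known exactly. Their poses are not given: they have to be found in the camera images.
- centrifuge: Cream bench centrifuge, fixed. Origin on the counter under the centre of its low control deck (200 x 220 mm in x, y; flat top at z = 100 mm), z up. Rotor housing on the +y side: y from 112 to 392 mm, x within 130 mm, 140 mm high, latch and smoked lid (from y = 135 mm) up to 190 mm. The deck carries only knob, button and trim under 5 mm high. Knob axis at (20, 0) mm, button at (-50, -70) mm.
- selector_axis (a point): Fixed point on the vertical axis of the selector knob, level with its flat top (142 mm up); it does not turn with the knob. The knob is a plain dark ribbed rubber cylinder, 40 mm in diameter, from 4 to 42 mm above the deck, unmarked, looking alike at any setting. Counter-clockwise seen from above leads to the first position, clockwise goes up from it by six clicks. Starts at any of clicks 3 to 6.
- selector_grip (a point): Same axis, 12 mm below the knob's top: the height to grip. Clicks are unevenly spaced, 14 to 30 degrees each (2.2 rad in all), so angle does not tell the count. The moment jumps up to 0.12-0.35 N m on leaving a position, falls to nothing half way, then reverses and helps by as much until the next position. Left free, the knob snaps into the nearer position and stays.
- selector_base (a point): Same axis, on the deck under the knob (100 mm up). Inside, a hard end stop lies 4 degrees beyond the first position, another 4 degrees beyond the last. At a stop the resisting moment rises by about 0.1 N m per degree and does not fall off: above 0.45 N m the stop has surely been met, above 0.9 N m it breaks.
- start (a joint): Travel of the start button, m: 0 out, 0.006 fully in (bottomed); springs back out. Takes about 5 N to push fully in.
- start_top (a point): Centre of the top of the start button, a grey cap 26 mm in diameter in a black housing on the deck beside the knob; pressed straight down.
- tube_rack: Loose white wire rack with three capped tubes, 105 x 49 mm, 85 mm high. Origin under its centre. To be left alone.
- vial: Loose amber vial, 36 mm in diameter, 75 mm high. Origin under its centre. To be left alone.
- jar: Loose white jar, 52 mm in diameter, 55 mm high. Origin under its centre. To be left alone.

How it is judged (in metres and radians):
On the way, in this order (a step that is already met when the one before it is completed fails the run):
1. the selector is turned back to its first position, at the end stop (y of selector_c8 in the frame of centrifuge above -0.0023 m), for 0.1 s.
2. the selector sits in the fourth click up from the stop (x of selector_c8 in the frame of centrifuge between 0.0252 and 0.0304 m), for 0.3 s.
3. start is pressed fully in with the selector in the fourth click (all of step 2 and value of joint start above 0.005 m), for 0.05 s.
At the end, for the whole second after the job is handed in: The selector rests in the fourth click up from its counter-clockwise end stop (within 6 degrees of that detent), the start button has been pressed there and is out again (less than 1.5 mm in), and the rack, vial and jar stand within 20 mm of where they were (all of step 2 and value of joint start below 0.0015 m and distance of each of tube_rack, vial, jar from where it was at the start of the episode below 0.02 m); the robot touches nothing.
It fails at once if an end stop of the selector is forced (more than about 0.9 N m) (contact force between selector_c8 and stop_lo_c0 above 35 N or contact force between selector_c8 and stop_hi_c0 above 35 N).
It fails at once if start is pressed while the selector is not in the fourth click (value of joint start above 0.004 m and (x of selector_c8 in the frame of centrifuge below 0.0252 m or x of selector_c8 in the frame of centrifuge above 0.0304 m)).
It fails at once if the rack, vial or jar is tipped over (angle between any of tube_rack, vial, jar's own z axis and vertical above 0.5 rad).
It also fails if it takes over 72 s, if anything falls off the work surface, if the arm or the gripper's body presses on something with over 40 N, if the wrist force passes 120 N, or if a joint passes its speed limit or range.

### The arm

A 6-joint arm with a two-finger parallel gripper is mounted at the origin on the work surface. World frame = base frame: x ahead of the robot, y to its left, z up, the work surface at z = 0. Lengths are in mm, angles in rad, forces in N, time in s.
With the tool pointing down it reaches from about 275 to 1000 mm from the base axis. Payload 8.4 kg.
Tool frame: the origin (TCP) lies at the very end of the fingers, on their centre line; the grasp point (between the pads) lies 19 mm behind it; z points along the fingers, y is the direction in which the jaws open and shut (so a half turn about z gives the same grasp; the last joint's range is limited). The gripper opens to 85 mm and grips with 20 to 120 N. Pads are 22 mm wide; open, the fingers measure 114 mm over their backs; the gripper's body (76 mm by 85 mm) begins 54 mm behind the grasp point. The pads swing forward as they close: fully open they stand 13 mm farther back than shut.
Start: joints at [-1.208, 0.353, 1.633, -0, 1.155, -0.002], TCP at [222.975, -583.875, 231.281] pointing down, gripper open.
Joint ranges: [-2.63, 2.63], [-0.92, 2.1], [0.06, 2.66], [-1.3, 4.44], [0, 2.69], [-3.02, 3.02]. Speed limits (rad/s): [2.22, 2.22, 2.79, 3.14, 3.14, 3.14].

### API

Orientations are given as [roll, pitch, yaw] about the fixed x, y, z axes, in that order (R = Rz(yaw) Ry(pitch) Rx(roll)).
In Python, from rig import r gives the robot as it stands.
- The arm moves only by the tool jog_arm, never from a script. Its argument "moves" is a list of rows, each an object with "grip": the gripper command: -1 is fully open, 1 is shut, values between are in proportion; "translation": the shift along the tool's x, y, z in m, a list of three; "twist": the turn, a rotation vector about the tool's x, y, z in rad, a list of three. In form: [{"grip": grip, "translation": [dx, dy, dz], "twist": [ax, ay, az]}, ...]. A call has 1 to 10 rows; each row shifts and turns the commanded pose from where the row before left it, along the tool's axes as they then stand; what a row does not reach is not made up. A row lasts 1/12 s, in which the tool goes at most 41.7 mm and 7.16 degrees, less where a joint would pass 70% of its speed; a pose out of reach is approached as far as the arm can. A call with a gripper value outside its range is refused whole. The fingers move at their own pace and stop on an object; "squeeze" is the grip in N (left out, the last holds). Time passes only in rows, so rows that do not move let the fingers close. It gives the time, the measured TCP pose, the force and the opening at its end, in the units of the state.
- r.sense(): the state, without advancing time (a new reading comes with each control period).
- r.grab_frame(name): name is "scene" or "top"; returns (picture, depth): 420x560x3 uint8, red, green, blue; 420x560 float32, mm along the optical axis (not along the pixel's ray), 0 where there is no reading.
- r.calibration(name): a dict with "fx", "fy", "cx", "cy" (pixels), "k1" (the pictures are not rectified: a ray, as slopes to the right and down, at radius r is drawn at 1 + k1 r^2 times it, then the intrinsics apply), "R" (3x3) and "t" (3): a world point X has camera coordinates R X + t. Camera axes: x right, y down, z forward; pixel columns grow to the right and rows downward; lengths in mm; the calibration is good to about 2 mm. A picture is of the moment at which its call begins. calibration takes no time and is no camera call.
- r.sign_off(): hands the job in, once; it reports no verdict.
The state is a dict: "clock": time; "qpos": joint angles; "qvel": joint speeds; "joint_efforts": joint torques, N m; "eef_pos": TCP position; "tcp_rot": TCP orientation; "contact_force": force on the tool from outside, world axes, zero at the start; "wrist_torque": the same for the moment, N m; "opening": opening from 0.0 (shut) to 1.0 (fully open).
Only numpy, scipy, OpenCV 4.12 (cv2) and the standard library are available. Lean on these libraries where they do the work, as an engineer would, in place of code of your own. Each camera call takes 0.05 s, during which the arm holds its last target.

## Working session

There is one attempt and no reset: what is moved stays moved. The work goes in short steps, Python scripts to look and compute and a tool call to move; the robot and the scene stay as the last step left them, time stands still between calls to the robot, and variables do not carry over. Pictures are saved under pics/ and viewed, and the job is handed in when it is done.

Besides the shell and the picture viewer there is one more tool, called after "Emit:" as name(argument=value, ...), one argument or row to a line, values as JSON. jog_arm: Moves the arm, as the interface text tells. Its arguments: {"type":"object","properties":{"moves":{"type":"array"},"squeeze":{"type":"number"}},"required":["moves"]}

```bash
mkdir -p pics; ls; python3 - <<'E'
from rig import r
import cv2
for n in("scene","top"):
    p,d=r.grab_frame(n); cv2.imwrite(f"pics/{n}0.png",p[:,:,::-1]); c=r.calibration(n); print(n,c)
print(r.sense())
E
```

```text
pics
scene {'fx': 449.74274460345595, 'fy': 449.74274460345595, 'cx': 276.8394613204204, 'cy': 212.35623941162402, 'k1': 0.03120664644249276, 'R': array([[-0.32971597,  0.94403068, -0.00966686],
       [ 0.65019682,  0.21964257, -0.72732472],
       [-0.68449359, -0.24609593, -0.68622541]]), 't': array([ 286.53805561, -282.53995725, 1281.18044074])}
top {'fx': 536.9884502753025, 'fy': 536.9884502753025, 'cx': 281.6328589453554, 'cy': 196.7351207466255, 'k1': -0.08735898349592074, 'R': array([[ 2.12181384e-04, -9.99977535e-01,  6.69957044e-03],
       [-9.89238283e-01, -1.19012937e-03, -1.46308587e-01],
       [ 1.46313274e-01, -6.59642760e-03, -9.89216313e-01]]), 't': array([-114.46810726,  551.75181933, 1064.59794481])}
{'clock': 0.1, 'qpos': array([-1.20840576e+00,  3.53588391e-01,  1.63407461e+00, -2.86451368e-06,
        1.15516786e+00, -2.40265184e-03]), 'qvel': array([-0.00173253, -0.00266585, -0.00063454, -0.00095064,  0.00033386,
       -0.00035238]), 'joint_efforts': array([-5.17800909e-04, -6.06357765e+01, -3.42821574e+01, -3.54150484e-05,
        4.00528588e-03,  4.62347813e-07]), 'eef_pos': array([ 222.81921232, -583.47614745,  230.62445348]), 'tcp_rot': array([-3.14035444e+00, -3.55796868e-07,  3.64794381e-01]), 'contact_force': array([ 0.02782946, -0.05961723,  0.62557257]), 'wrist_torque': array([-0.0348963 , -0.03104447,  0.01125139]), 'opening': 0.999374501823448}
```

View pics/top0.png

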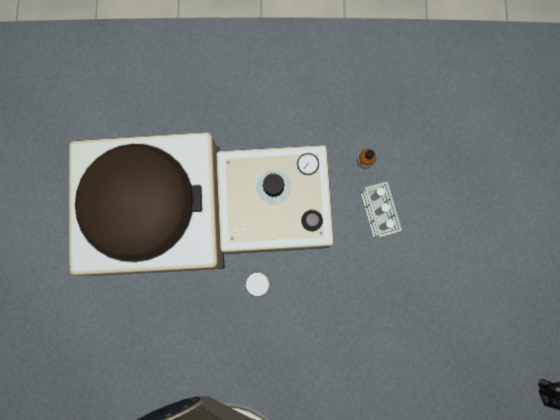

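View pics/scene0.png

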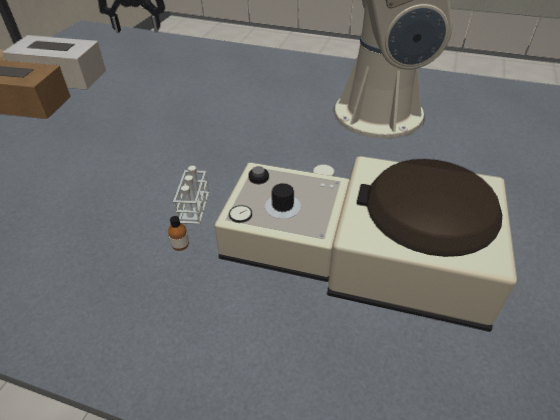

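Top view: knob at about (273,185), button (312,220), dial (308,163), jar (257,284), vial (367,158), rack (381,209). The rotor housing is to the left (+y). In the scene view the knob top is near (283,191).

```bash
cat > h.py <<'E'
import numpy as np, cv2
from rig import r
def ray(c,u,v):
    K=np.array([[c['fx'],0,c['cx']],[0,c['fy'],c['cy']],[0,0,1.]])
    x,y=cv2.undistortPoints(np.array([[[u,v]]],float),K,np.array([c['k1'],0,0,0,0.]))[0,0]
    R,t=np.array(c['R']),np.array(c['t'])
    return -R.T@t, R.T@np.array([x,y,1.])
def onplane(c,u,v,z):
    o,d=ray(c,u,v); return o+d*(z-o[2])/d[2]
E
python3 - <<'E'
from h import *
for n,(u0,u1,v0,v1) in (("top",(215,340,140,255)),("scene",(215,350,160,260))):
    c=r.calibration(n); p=cv2.imread(f"pics/{n}0.png"); g=cv2.cvtColor(p,cv2.COLOR_BGR2GRAY)
    m=np.zeros_like(g); m[v0:v1,u0:u1]=(g[v0:v1,u0:u1]<60)*255
    N,l,s,ce=cv2.connectedComponentsWithStats(m)
    for i in range(1,N):
        if s[i,4]>60: print(n,s[i],ce[i],onplane(c,*ce[i],142).round(1),onplane(c,*ce[i],105).round(1))
    cv2.imwrite(f"pics/{n}_crop.png",cv2.resize(p[v0:v1,u0:u1],None,fx=5,fy=5,interpolation=cv2.INTER_CUBIC)[:600,:800])
# deck corners white rim in top
c=r.calibration("top")
for u,v in ((218,153),(326,146),(332,245),(223,252)): print(onplane(c,u,v,100).round(1))
E
```

```text
top [264 175  18   9  64] [272.671875 178.75    ] [571.  -96.6 142. ] [577.8 -96.2 105. ]
top [264 184  20  13  67] [274.25373134 191.94029851] [545.9 -99.6 142. ] [551.8 -99.3 105. ]
top [302 211  20  20 153] [311.17647059 221.        ] [ 491.4 -168.3  142. ] [ 495.2 -170.6  105. ]
scene [249 170  20  14 181] [258.38674033 177.18232044] [ 541.8 -149.8  142. ] [ 499.3 -167.5  105. ]
scene [272 184  22  28 516] [282.56007752 196.98062016] [580.8 -88.3 142. ] [ 541.  -101.9  105. ]
scene [219 254  25   6  75] [227.8  257.44] [ 743.8 -123.7  142. ] [ 715.3 -139.6  105. ]
[630.2  11.9 100. ]
[ 644.7 -201.5  100. ]
[ 449.2 -210.7  100. ]
[435.7  -1.1 100. ]
```

View pics/top_crop.png

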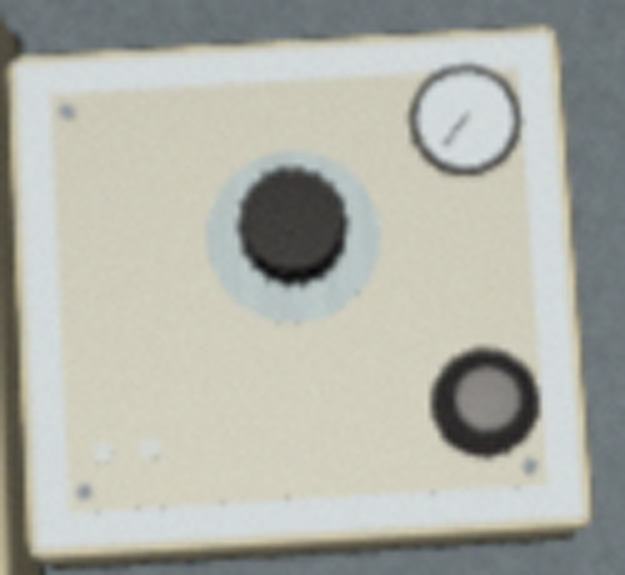

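View pics/scene_crop.png

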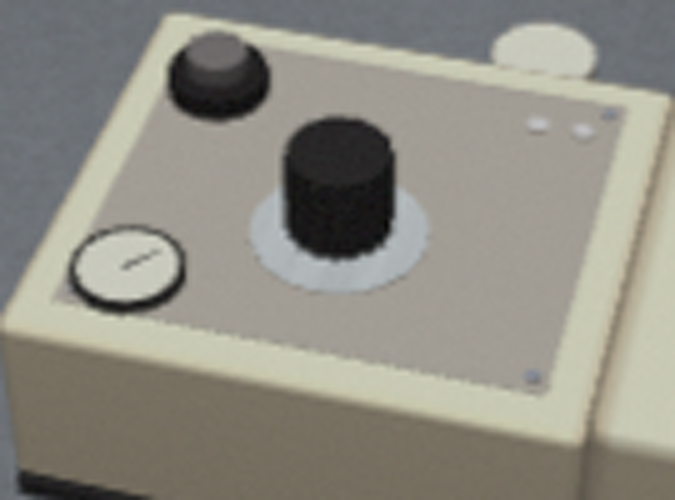

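```bash
python3 - <<'E'
from h import *
ct,cs=r.calibration("top"),r.calibration("scene")
f=lambda x,y,o:((x+.5)/5-.5+o[0],(y+.5)/5-.5+o[1])
def tri(a,b):
    o1,d1=ray(ct,*a);o2,d2=ray(cs,*b)
    s=np.linalg.lstsq(np.c_[d1,-d2],o2-o1,rcond=None)[0]
    return ((o1+d1*s[0]+o2+d2*s[1])/2).round(1), np.linalg.norm(o1+d1*s[0]-o2-d2*s[1]).round(1)
for n,a,b,z in (("knob",(294,219),(339,150),142),("disc",(293,237),(340,229),102),("btn",(487,398),(218,50),122)):
    A=f(*a,(215,140));B=f(*b,(215,160))
    print(n,tri(A,B),onplane(ct,*A,z).round(1),onplane(cs,*B,z).round(1))
# deck yaw from corners
P=[onplane(ct,*f(x,y,(215,140)),100)[:2] for x,y in((12,60),(555,30),(588,525),(33,555))]
P=np.array(P);print(P.round(1),P.mean(0).round(1))
ex=(P[0]-P[3]+P[1]-P[2]);print(np.degrees(np.arctan2(ex[1],ex[0])),np.linalg.norm(P[0]-P[1]),np.linalg.norm(P[0]-P[3]))
ey=(P[0]-P[1]+P[3]-P[2]);yaw=np.arctan2(-ey[0],ey[1]);print(np.degrees(yaw))
for yaw in (yaw,np.arctan2(ex[1],ex[0])):
    R=np.array([[np.cos(yaw),-np.sin(yaw)],[np.sin(yaw),np.cos(yaw)]]);print(P.mean(0)+R@[20,0],P.mean(0)+R@[-50,-70])
# loose things
for n,u,v,z in(("jar",257,284,55),("vial",369,156,75),("rack",381,209,60)):print(n,onplane(ct,u,v,z).round(0))
E
```

```text
knob (array([561.7, -96.6, 141.9]), np.float64(2.8)) [562.2 -98.  142. ] [561.5 -95.2 142. ]
disc (array([561.5, -96.1, 102.6]), np.float64(2.4)) [562.  -97.2 102. ] [560.5 -95.2 102. ]
btn (array([ 496.4, -169.8,  121.7]), np.float64(2.8)) [ 496.9 -171.1  122. ] [ 496.5 -168.3  122. ]
[[ 633.    13.9]
 [ 645.5 -200.7]
 [ 450.  -211.1]
 [ 438.3    2.4]] [541.7 -98.9]
3.2194198930156874 215.00280939597843 195.03951901662967
3.2312082442987697
[561.69189473 -97.73464347] [ 495.74875335 -171.56893161]
[561.69212624 -97.73875186] [ 495.73379518 -171.55947093]
jar [374. -65.  55.]
vial [ 630. -291.   75.]
rack [ 524. -315.   60.]
```

Emit:
jog_arm(
  moves=[
    {"grip":-1,"translation":[0.027,-0.0185,0],"twist":[0,0,0]},
    {"grip":-1,"translation":[0.027,-0.0185,0],"twist":[0,0,0]},
    {"grip":-1,"translation":[0.027,-0.0185,0],"twist":[0,0,0]},
    {"grip":-1,"translation":[0.027,-0.0185,0],"twist":[0,0,0]},
    {"grip":-1,"translation":[0.027,-0.0185,0],"twist":[0,0,0]},
    {"grip":-1,"translation":[0.027,-0.0185,0],"twist":[0,0,0]},
    {"grip":-1,"translation":[0.027,-0.0185,0],"twist":[0,0,0]},
    {"grip":-1,"translation":[0.027,-0.0185,0],"twist":[0,0,0]},
    {"grip":-1,"translation":[0.027,-0.0185,0],"twist":[0,0,0]},
    {"grip":-1,"translation":[0.027,-0.0185,0],"twist":[0,0,0]},
  ],
  squeeze=25,
)

```text
clock: 0.93
eef_pos: [409.7, -313.2, 231.1]
tcp_rot: [-3.141, 0.0, 0.365]
contact_force: [0.3, 0.4, 1.8]
opening: 1.003
```

Emit:
jog_arm(
  moves=[
    {"grip":-1,"translation":[0.0275,-0.0185,0],"twist":[0,0,0]},
    {"grip":-1,"translation":[0.0275,-0.0185,0],"twist":[0,0,0]},
    {"grip":-1,"translation":[0.0275,-0.0185,0],"twist":[0,0,0]},
    {"grip":-1,"translation":[0.0275,-0.0185,0],"twist":[0,0,0]},
    {"grip":-1,"translation":[0.0275,-0.0185,0],"twist":[0,0,0]},
    {"grip":-1,"translation":[0.0275,-0.0185,0],"twist":[0,0,0]},
    {"grip":-1,"translation":[0.0275,-0.0185,0],"twist":[0,0,0]},
    {"grip":-1,"translation":[0.0275,-0.0185,0],"twist":[0,0,0]},
    {"grip":-1,"translation":[0,0,0],"twist":[0,0,0]},
    {"grip":-1,"translation":[0,0,0],"twist":[0,0,0]},
  ],
)

```text
clock: 1.77
eef_pos: [562.4, -96.5, 230.8]
tcp_rot: [-3.141, 0.001, 0.368]
contact_force: [-0.6, 0.2, -0.3]
opening: 1.002
```

```bash
python3 - <<'E'
from h import *
s=r.sense()
for k,v in s.items(): print(k,np.round(v,3))
p,d=r.grab_frame("scene"); cv2.imwrite("pics/scene1.png",p[:,:,::-1])
E
```

```text
clock 1.767
qpos [-0.173  0.27   1.752 -0.     1.121  1.031]
qvel [-0.038 -0.015  0.025 -0.01   0.004 -0.015]
joint_efforts [  1.806 -53.451 -34.44    0.251  -0.135   0.242]
eef_pos [562.384 -96.509 230.758]
tcp_rot [-3.141e+00  1.000e-03  3.680e-01]
contact_force [-0.585  0.176 -0.312]
wrist_torque [-0.022  0.002  0.003]
opening 1.002
```

View pics/scene1.png

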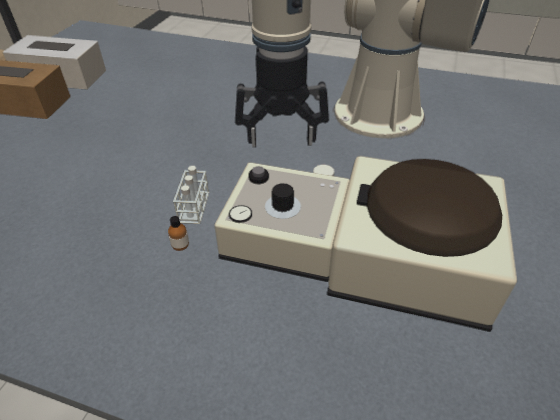

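The gripper stands above the knob, fingers at (252,135) and (313,135). I'll descend to grip height (TCP z = 111).

Emit:
jog_arm(
  moves=[
    {"grip":-1,"translation":[0,0,0.014],"twist":[0,0,0]},
    {"grip":-1,"translation":[0,0,0.014],"twist":[0,0,0]},
    {"grip":-1,"translation":[0,0,0.014],"twist":[0,0,0]},
    {"grip":-1,"translation":[0,0,0.014],"twist":[0,0,0]},
    {"grip":-1,"translation":[0,0,0.014],"twist":[0,0,0]},
    {"grip":-1,"translation":[0,0,0.014],"twist":[0,0,0]},
    {"grip":-1,"translation":[0,0,0.014],"twist":[0,0,0]},
    {"grip":-1,"translation":[0,0,0.012],"twist":[0,0,0]},
    {"grip":-1,"translation":[0,0,0.01],"twist":[0,0,0]},
    {"grip":-1,"translation":[0,0,0],"twist":[0,0,0]},
  ],
)

```text
clock: 2.65
eef_pos: [560.3, -98.4, 109.3]
tcp_rot: [-3.14, 0.003, 0.364]
contact_force: [-0.4, -0.2, 0.5]
opening: 1.0
```

Emit:
jog_arm(
  moves=[
    {"grip":-0.2,"translation":[0,0,0],"twist":[0,0,0]},
    {"grip":-0.2,"translation":[0,0,0],"twist":[0,0,0]},
    {"grip":-0.2,"translation":[0,0,0],"twist":[0,0,0]},
    {"grip":-0.2,"translation":[0,0,0],"twist":[0,0,0]},
    {"grip":-0.2,"translation":[0,0,0],"twist":[0,0,0]},
  ],
)

```text
clock: 3.07
eef_pos: [562.3, -98.0, 111.9]
tcp_rot: [3.141, -0.001, 0.365]
contact_force: [0.5, -0.0, -1.0]
opening: 0.601
```

```bash
python3 - <<'E'
from h import *
s=r.sense()
for k in("clock","qpos","eef_pos","contact_force","wrist_torque","opening"): print(k,np.round(s[k],3))
p,d=r.grab_frame("scene"); cv2.imwrite("pics/scene2.png",cv2.resize(p[80:280,180:380,::-1],None,fx=3,fy=3))
E
```

```text
clock 3.067
qpos [-0.175  0.411  1.851 -0.     0.878  1.031]
eef_pos [562.287 -97.979 111.876]
contact_force [ 0.488 -0.004 -0.962]
wrist_torque [ 0.029 -0.008 -0.037]
opening 0.601
```

View pics/scene2.png

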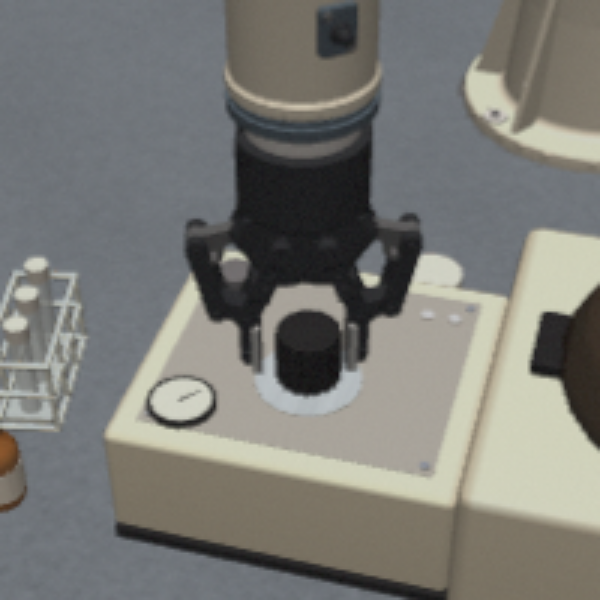

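Both pads straddle the knob evenly. Next I'll close gently.

Emit:
jog_arm(
  moves=[
    {"grip":0.02,"translation":[0,0,0],"twist":[0,0,0]},
    {"grip":0.1,"translation":[0,0,0],"twist":[0,0,0]},
    {"grip":0.2,"translation":[0,0,0],"twist":[0,0,0]},
    {"grip":1,"translation":[0,0,0],"twist":[0,0,0]},
    {"grip":1,"translation":[0,0,0],"twist":[0,0,0]},
    {"grip":1,"translation":[0,0,0],"twist":[0,0,0]},
    {"grip":1,"translation":[0,0,0],"twist":[0,0,0]},
  ],
  squeeze=25,
)

```text
clock: 3.7
eef_pos: [561.2, -95.5, 112.3]
tcp_rot: [-3.138, 0.0, 0.364]
contact_force: [-6.9, 13.3, 16.4]
opening: 0.458
```

```bash
cat > s.py <<'E'
from h import *
s=r.sense()
for k in("clock","qpos","eef_pos","contact_force","wrist_torque","joint_efforts","opening"): print(k,np.round(s[k],3))
print("yaw",s["tcp_rot"][2], np.degrees(s["tcp_rot"][2]))
E
python3 s.py
```

```text
clock 3.7
qpos [-0.173  0.41   1.852  0.004  0.882  1.031]
eef_pos [561.151 -95.53  112.348]
contact_force [-6.915 13.302 16.407]
wrist_torque [2.373 1.071 0.031]
joint_efforts [-7.1340e+00 -5.0376e+01 -2.8116e+01 -3.3340e+00 -2.9570e+00 -1.8000e-02]
opening 0.458
yaw 0.3639831986573716 20.854701096739205
```

Emit:
jog_arm(
  moves=[
    {"grip":1,"translation":[0,-0.0006,-0.0005],"twist":[0,0,0]},
    {"grip":1,"translation":[0,-0.0006,-0.0005],"twist":[0,0,0]},
    {"grip":1,"translation":[0,0,0],"twist":[0,0,0]},
    {"grip":1,"translation":[0,0,0],"twist":[0,0,0]},
  ],
)

```text
clock: 4.03
eef_pos: [561.1, -95.4, 112.5]
tcp_rot: [-3.139, 0.0, 0.364]
contact_force: [-1.9, 7.1, 3.6]
opening: 0.464
```

```bash
python3 s.py
```

```text
clock 4.033
qpos [-0.172  0.409  1.853  0.003  0.881  1.033]
eef_pos [561.054 -95.397 112.495]
contact_force [-1.909  7.092  3.645]
wrist_torque [1.37  0.344 0.043]
joint_efforts [-4.0980e+00 -5.6008e+01 -2.8261e+01 -1.9210e+00 -1.0920e+00  2.0000e-02]
opening 0.464
yaw 0.3644518212468728 20.881551193302116
```

Emit:
jog_arm(
  moves=[
    {"grip":1,"translation":[0,-0.0006,-0.0002],"twist":[0,0,0]},
    {"grip":1,"translation":[0,-0.0005,0],"twist":[0,0,0]},
    {"grip":1,"translation":[0,0,0],"twist":[0,0,0]},
  ],
)

```text
clock: 4.28
eef_pos: [561.1, -95.4, 112.5]
tcp_rot: [-3.141, -0.0, 0.365]
contact_force: [-1.3, 3.9, 1.2]
opening: 0.462
```

```bash
python3 s.py
```

```text
clock 4.283
qpos [-1.710e-01  4.080e-01  1.854e+00  1.000e-03  8.800e-01  1.034e+00]
eef_pos [561.06  -95.37  112.542]
contact_force [-1.348  3.861  1.16 ]
wrist_torque [0.892 0.116 0.019]
joint_efforts [-2.5170e+00 -5.7265e+01 -2.7886e+01 -1.2770e+00 -4.6500e-01  2.0000e-02]
opening 0.462
yaw 0.36469830403699555 20.89567361689876
```

Emit:
jog_arm(
  moves=[
    {"grip":1,"translation":[0,-0.0005,0],"twist":[0,0,-0.02]},
    {"grip":1,"translation":[0,0,0],"twist":[0,0,-0.02]},
    {"grip":1,"translation":[0,0,0],"twist":[0,0,0]},
  ],
)

```text
clock: 4.53
eef_pos: [561.0, -95.3, 112.5]
tcp_rot: [-3.141, -0.0, 0.406]
contact_force: [0.7, 3.3, 1.7]
opening: 0.461
```

```bash
cat > t.py <<'E'
from h import *
s=r.sense()
f,t=s["contact_force"],s["wrist_torque"]
y=s["tcp_rot"][2]; tx=np.array([np.cos(y),np.sin(y)]); ty=np.array([np.sin(y),-np.cos(y)])
l="t %.2f yaw %.2f Mz %.3f Mxy %s F %s Ftool xy %.1f %.1f tcp %s op %.3f q6 %.3f e6 %.3f"%(s["clock"],np.degrees(y),t[2],t[:2].round(2),f.round(1),f[:2]@tx,f[:2]@ty,s["eef_pos"].round(1),s["opening"],s["qpos"][5],s["joint_efforts"][5])
print(l); open("log.txt","a").write(l+"\n")
E
python3 t.py
```

```text
t 4.53 yaw 23.29 Mz -0.114 Mxy [0.77 0.02] F [0.7 3.3 1.7] Ftool xy 1.9 -2.8 tcp [561.  -95.3 112.5] op 0.461 q6 0.993 e6 -0.452
```

Emit:
jog_arm(
  moves=[
    {"grip":1,"translation":[0,-0.0003,0],"twist":[0,0,-0.035]},
    {"grip":1,"translation":[0,0,0],"twist":[0,0,-0.035]},
    {"grip":1,"translation":[0,0,0],"twist":[0,0,0]},
  ],
)

```text
clock: 4.78
eef_pos: [561.0, -95.2, 112.5]
tcp_rot: [3.141, -0.0, 0.477]
contact_force: [0.9, 2.3, -0.0]
opening: 0.46
```

```bash
python3 t.py
```

```text
t 4.78 yaw 27.30 Mz -0.051 Mxy [0.44 0.01] F [ 0.9  2.3 -0. ] Ftool xy 1.8 -1.6 tcp [561.  -95.2 112.5] op 0.460 q6 0.924 e6 -0.634
```

Emit:
jog_arm(
  moves=[
    {"grip":1,"translation":[0,-0.0002,0],"twist":[0,0,-0.035]},
    {"grip":1,"translation":[0,0,0],"twist":[0,0,0]},
  ],
)

```text
clock: 4.95
eef_pos: [560.9, -95.2, 112.5]
tcp_rot: [3.141, -0.0, 0.51]
contact_force: [-0.4, 0.9, -0.1]
opening: 0.459
```

```bash
python3 t.py
```

```text
t 4.95 yaw 29.25 Mz -0.041 Mxy [ 0.22 -0.06] F [-0.4  0.9 -0.1] Ftool xy 0.1 -1.0 tcp [560.9 -95.2 112.5] op 0.459 q6 0.890 e6 -0.486
```

Emit:
jog_arm(
  moves=[
    {"grip":1,"translation":[0,0,0],"twist":[0,0,-0.035]},
    {"grip":1,"translation":[0,0,0],"twist":[0,0,0]},
  ],
)

```text
clock: 5.12
eef_pos: [560.9, -95.2, 112.5]
tcp_rot: [3.141, -0.0, 0.545]
contact_force: [1.0, 1.7, 0.3]
opening: 0.46
```

```bash
python3 t.py
```

```text
t 5.12 yaw 31.23 Mz 0.087 Mxy [ 0.2  -0.12] F [1.  1.7 0.3] Ftool xy 1.7 -0.9 tcp [560.9 -95.2 112.5] op 0.460 q6 0.856 e6 -0.426
```

Emit:
jog_arm(
  moves=[
    {"grip":1,"translation":[0,0,0],"twist":[0,0,-0.03]},
    {"grip":1,"translation":[0,0,0],"twist":[0,0,-0.03]},
    {"grip":1,"translation":[0,0,0],"twist":[0,0,0]},
  ],
)

```text
clock: 5.37
eef_pos: [560.9, -95.1, 112.5]
tcp_rot: [3.141, -0.0, 0.605]
contact_force: [0.9, 1.5, 0.5]
opening: 0.459
```

```bash
python3 t.py
```

```text
t 5.37 yaw 34.64 Mz 0.132 Mxy [ 0.15 -0.15] F [0.9 1.5 0.5] Ftool xy 1.6 -0.7 tcp [560.9 -95.1 112.5] op 0.459 q6 0.796 e6 -0.369
```

Emit:
jog_arm(
  moves=[
    {"grip":1,"translation":[0,0,0],"twist":[0,0,-0.03]},
    {"grip":1,"translation":[0,0,0],"twist":[0,0,-0.03]},
    {"grip":1,"translation":[0,0,0],"twist":[0,0,0]},
  ],
)

```text
clock: 5.62
eef_pos: [560.9, -95.1, 112.6]
tcp_rot: [3.141, -0.0, 0.664]
contact_force: [1.4, 0.3, 0.4]
opening: 0.463
```

```bash
python3 t.py
```

```text
t 5.62 yaw 38.04 Mz 0.043 Mxy [ 0.11 -0.1 ] F [1.4 0.3 0.4] Ftool xy 1.3 0.6 tcp [560.9 -95.1 112.6] op 0.463 q6 0.737 e6 -0.523
```

Emit:
jog_arm(
  moves=[
    {"grip":1,"translation":[0,0,0],"twist":[0,0,-0.03]},
    {"grip":1,"translation":[0,0,0],"twist":[0,0,-0.02]},
    {"grip":1,"translation":[0,0,0],"twist":[0,0,0]},
  ],
)

```text
clock: 5.87
eef_pos: [560.9, -95.1, 112.5]
tcp_rot: [3.141, -0.0, 0.714]
contact_force: [2.5, 0.6, 0.1]
opening: 0.459
```

```bash
python3 t.py
```

```text
t 5.87 yaw 40.91 Mz -0.151 Mxy [ 0.12 -0.12] F [2.5 0.6 0.1] Ftool xy 2.3 1.2 tcp [560.9 -95.1 112.5] op 0.459 q6 0.686 e6 -0.456
```

Emit:
jog_arm(
  moves=[
    {"grip":1,"translation":[0,0,0],"twist":[0,0,-0.03]},
    {"grip":1,"translation":[0,0,0],"twist":[0,0,-0.02]},
    {"grip":1,"translation":[0,0,0],"twist":[0,0,0]},
  ],
)

```text
clock: 6.12
eef_pos: [560.8, -95.0, 112.5]
tcp_rot: [3.141, -0.0, 0.765]
contact_force: [0.7, -0.2, 0.3]
opening: 0.463
```

```bash
python3 t.py
```

```text
t 6.12 yaw 43.82 Mz -0.081 Mxy [ 0.01 -0.13] F [ 0.7 -0.2  0.3] Ftool xy 0.4 0.6 tcp [560.8 -95.  112.5] op 0.463 q6 0.636 e6 -0.404
```

Emit:
jog_arm(
  moves=[
    {"grip":1,"translation":[0,0,0],"twist":[0,0,-0.03]},
    {"grip":1,"translation":[0,0,0],"twist":[0,0,-0.03]},
    {"grip":1,"translation":[0,0,0],"twist":[0,0,0]},
  ],
)

```text
clock: 6.37
eef_pos: [560.8, -95.0, 112.5]
tcp_rot: [3.141, 0.0, 0.825]
contact_force: [0.7, -0.0, 0.7]
opening: 0.463
```

```bash
python3 t.py
```

```text
t 6.37 yaw 47.28 Mz 0.013 Mxy [ 0.   -0.16] F [ 0.7 -0.   0.7] Ftool xy 0.4 0.5 tcp [560.8 -95.  112.5] op 0.463 q6 0.575 e6 -0.481
```

Emit:
jog_arm(
  moves=[
    {"grip":1,"translation":[0,0,0],"twist":[0,0,-0.03]},
    {"grip":1,"translation":[0,0,0],"twist":[0,0,-0.02]},
    {"grip":1,"translation":[0,0,0],"twist":[0,0,0]},
  ],
)

```text
clock: 6.62
eef_pos: [560.8, -94.9, 112.5]
tcp_rot: [3.141, -0.0, 0.875]
contact_force: [0.3, 0.2, 1.7]
opening: 0.459
```

```bash
python3 t.py
```

```text
t 6.62 yaw 50.13 Mz 0.096 Mxy [ 0.04 -0.22] F [0.3 0.2 1.7] Ftool xy 0.3 0.1 tcp [560.8 -94.9 112.5] op 0.459 q6 0.526 e6 -0.252
```

Emit:
jog_arm(
  moves=[
    {"grip":1,"translation":[0,0,0],"twist":[0,0,-0.03]},
    {"grip":1,"translation":[0,0,0],"twist":[0,0,-0.03]},
    {"grip":1,"translation":[0,0,0],"twist":[0,0,0]},
  ],
)

```text
clock: 6.87
eef_pos: [560.8, -94.9, 112.5]
tcp_rot: [3.141, 0.0, 0.935]
contact_force: [-0.1, 0.3, 1.3]
opening: 0.459
```

```bash
python3 t.py
```

```text
t 6.87 yaw 53.57 Mz 0.164 Mxy [ 0.01 -0.14] F [-0.1  0.3  1.3] Ftool xy 0.1 -0.3 tcp [560.8 -94.9 112.5] op 0.459 q6 0.466 e6 -0.371
```

Emit:
jog_arm(
  moves=[
    {"grip":1,"translation":[0,0,0],"twist":[0,0,-0.03]},
    {"grip":1,"translation":[0,0,0],"twist":[0,0,-0.02]},
    {"grip":1,"translation":[0,0,0],"twist":[0,0,0]},
  ],
)

```text
clock: 7.12
eef_pos: [560.7, -94.9, 112.5]
tcp_rot: [3.142, -0.0, 0.984]
contact_force: [0.2, -1.0, 1.5]
opening: 0.46
```

```bash
python3 t.py
```

```text
t 7.12 yaw 56.40 Mz -0.132 Mxy [ 0.02 -0.12] F [ 0.2 -1.   1.5] Ftool xy -0.7 0.7 tcp [560.7 -94.9 112.5] op 0.460 q6 0.416 e6 -0.466
```

Emit:
jog_arm(
  moves=[
    {"grip":1,"translation":[0,0,0],"twist":[0,0,-0.03]},
    {"grip":1,"translation":[0,0,0],"twist":[0,0,-0.02]},
    {"grip":1,"translation":[0,0,0],"twist":[0,0,0]},
  ],
)

```text
clock: 7.37
eef_pos: [560.7, -94.9, 112.5]
tcp_rot: [-3.142, 0.0, 1.035]
contact_force: [0.4, 0.8, 2.3]
opening: 0.455
```

```bash
python3 t.py
```

```text
t 7.37 yaw 59.29 Mz -0.028 Mxy [0.04 0.01] F [0.4 0.8 2.3] Ftool xy 0.9 -0.1 tcp [560.7 -94.9 112.5] op 0.455 q6 0.366 e6 -0.440
```

Emit:
jog_arm(
  moves=[
    {"grip":1,"translation":[0,0,0],"twist":[0,0,-0.03]},
    {"grip":1,"translation":[0,0,0],"twist":[0,0,-0.02]},
    {"grip":1,"translation":[0,0,0],"twist":[0,0,0]},
  ],
)

```text
clock: 7.62
eef_pos: [560.7, -94.9, 112.5]
tcp_rot: [-3.141, 0.0, 1.085]
contact_force: [-0.7, 1.4, 2.9]
opening: 0.459
```

```bash
python3 t.py
```

```text
t 7.62 yaw 62.18 Mz 0.035 Mxy [0.04 0.03] F [-0.7  1.4  2.9] Ftool xy 0.9 -1.2 tcp [560.7 -94.9 112.5] op 0.459 q6 0.315 e6 -0.375
```

Emit:
jog_arm(
  moves=[
    {"grip":1,"translation":[0,0,0],"twist":[0,0,-0.03]},
    {"grip":1,"translation":[0,0,0],"twist":[0,0,-0.02]},
    {"grip":1,"translation":[0,0,0],"twist":[0,0,0]},
  ],
)

```text
clock: 7.87
eef_pos: [560.6, -94.9, 112.5]
tcp_rot: [-3.141, 0.0, 1.135]
contact_force: [-0.7, 0.1, 3.6]
opening: 0.461
```

```bash
python3 t.py
```

```text
t 7.87 yaw 65.04 Mz 0.063 Mxy [0.04 0.05] F [-0.7  0.1  3.6] Ftool xy -0.2 -0.7 tcp [560.6 -94.9 112.5] op 0.461 q6 0.265 e6 -0.313
```

Help phase of the third click down. I'll keep going.

Emit:
jog_arm(
  moves=[
    {"grip":1,"translation":[0,0,-0.0003],"twist":[0,0,-0.03]},
    {"grip":1,"translation":[0,0,0],"twist":[0,0,-0.02]},
    {"grip":1,"translation":[0,0,0],"twist":[0,0,0]},
  ],
)

```text
clock: 8.12
eef_pos: [560.6, -94.8, 112.6]
tcp_rot: [-3.141, 0.0, 1.185]
contact_force: [0.6, 0.4, -0.3]
opening: 0.458
```

```bash
python3 t.py
```

```text
t 8.12 yaw 67.92 Mz 0.118 Mxy [ 0.08 -0.13] F [ 0.6  0.4 -0.3] Ftool xy 0.6 0.4 tcp [560.6 -94.8 112.6] op 0.458 q6 0.215 e6 -0.241
```

Emit:
jog_arm(
  moves=[
    {"grip":1,"translation":[0,0,0],"twist":[0,0,-0.03]},
    {"grip":1,"translation":[0,0,0],"twist":[0,0,-0.02]},
    {"grip":1,"translation":[0,0,0],"twist":[0,0,0]},
  ],
)

```text
clock: 8.37
eef_pos: [560.5, -94.8, 112.6]
tcp_rot: [-3.141, 0.0, 1.235]
contact_force: [0.2, 1.1, -1.9]
opening: 0.459
```

```bash
python3 t.py
```

```text
t 8.37 yaw 70.78 Mz 0.109 Mxy [ 0.08 -0.16] F [ 0.2  1.1 -1.9] Ftool xy 1.1 -0.2 tcp [560.5 -94.8 112.6] op 0.459 q6 0.165 e6 -0.234
```

Emit:
jog_arm(
  moves=[
    {"grip":1,"translation":[0,0,0.0001],"twist":[0,0,-0.03]},
    {"grip":1,"translation":[0,0,0],"twist":[0,0,-0.02]},
    {"grip":1,"translation":[0,0,0],"twist":[0,0,0]},
  ],
)

```text
clock: 8.62
eef_pos: [560.5, -94.9, 112.6]
tcp_rot: [-3.141, -0.0, 1.285]
contact_force: [-0.5, 0.6, -1.3]
opening: 0.458
```

```bash
python3 t.py
```

```text
t 8.62 yaw 73.62 Mz -0.107 Mxy [0.09 0.01] F [-0.5  0.6 -1.3] Ftool xy 0.4 -0.6 tcp [560.5 -94.9 112.6] op 0.458 q6 0.116 e6 -0.489
```

Emit:
jog_arm(
  moves=[
    {"grip":1,"translation":[0,0,0.0001],"twist":[0,0,-0.03]},
    {"grip":1,"translation":[0,0,0],"twist":[0,0,-0.02]},
    {"grip":1,"translation":[0,0,0],"twist":[0,0,0]},
  ],
)

```text
clock: 8.87
eef_pos: [560.5, -94.9, 112.6]
tcp_rot: [-3.141, -0.0, 1.335]
contact_force: [-1.0, 0.5, -0.3]
opening: 0.462
```

```bash
python3 t.py
```

```text
t 8.87 yaw 76.49 Mz -0.056 Mxy [0.12 0.16] F [-1.   0.5 -0.3] Ftool xy 0.3 -1.1 tcp [560.5 -94.9 112.6] op 0.462 q6 0.065 e6 -0.455
```

Emit:
jog_arm(
  moves=[
    {"grip":1,"translation":[0,0,0],"twist":[0,0,-0.03]},
    {"grip":1,"translation":[0,0,0],"twist":[0,0,-0.02]},
    {"grip":1,"translation":[0,0,0],"twist":[0,0,0]},
  ],
)

```text
clock: 9.12
eef_pos: [560.4, -94.7, 112.5]
tcp_rot: [-3.141, -0.0, 1.385]
contact_force: [-1.0, 2.2, 1.2]
opening: 0.461
```

```bash
python3 t.py
```

```text
t 9.12 yaw 79.36 Mz -0.236 Mxy [0.18 0.18] F [-1.   2.2  1.2] Ftool xy 1.9 -1.4 tcp [560.4 -94.7 112.5] op 0.461 q6 0.015 e6 -0.539
```

Emit:
jog_arm(
  moves=[
    {"grip":1,"translation":[0,0,0],"twist":[0,0,-0.03]},
    {"grip":1,"translation":[0,0,0],"twist":[0,0,-0.02]},
    {"grip":1,"translation":[0,0,0],"twist":[0,0,0]},
  ],
)

```text
clock: 9.37
eef_pos: [560.4, -94.6, 112.5]
tcp_rot: [-3.141, -0.0, 1.435]
contact_force: [-2.7, 3.7, 2.5]
opening: 0.459
```

```bash
python3 t.py
```

```text
t 9.37 yaw 82.22 Mz -0.280 Mxy [0.34 0.17] F [-2.7  3.7  2.5] Ftool xy 3.3 -3.2 tcp [560.4 -94.6 112.5] op 0.459 q6 -0.035 e6 -0.648
```

Emit:
jog_arm(
  moves=[
    {"grip":1,"translation":[0,0,0],"twist":[0,0,0]},
    {"grip":1,"translation":[0,0,0],"twist":[0,0,0]},
  ],
  squeeze=50,
)

```text
clock: 9.53
eef_pos: [560.4, -94.7, 112.6]
tcp_rot: [-3.141, -0.0, 1.433]
contact_force: [-3.6, 4.2, 2.8]
opening: 0.455
```

```bash
python3 t.py
```

```text
t 9.53 yaw 82.13 Mz -0.343 Mxy [0.33 0.17] F [-3.6  4.2  2.8] Ftool xy 3.7 -4.2 tcp [560.4 -94.7 112.6] op 0.455 q6 -0.033 e6 -0.301
```

Emit:
jog_arm(
  moves=[
    {"grip":1,"translation":[0,0,0],"twist":[0,0,-0.01]},
    {"grip":1,"translation":[0,0,0],"twist":[0,0,0]},
  ],
)

```text
clock: 9.7
eef_pos: [560.4, -94.6, 112.6]
tcp_rot: [-3.141, -0.0, 1.444]
contact_force: [-4.0, 4.0, 4.5]
opening: 0.453
```

```bash
python3 t.py
```

```text
t 9.70 yaw 82.73 Mz -0.345 Mxy [0.31 0.19] F [-4.   4.   4.5] Ftool xy 3.4 -4.5 tcp [560.4 -94.6 112.6] op 0.453 q6 -0.043 e6 -0.448
```

Emit:
jog_arm(
  moves=[
    {"grip":1,"translation":[0,-0.0004,-0.0002],"twist":[0,0,-0.02]},
    {"grip":1,"translation":[0,0,0],"twist":[0,0,0]},
  ],
)

```text
clock: 9.87
eef_pos: [560.4, -94.6, 112.7]
tcp_rot: [3.141, -0.0, 1.465]
contact_force: [-1.6, 5.8, -0.1]
opening: 0.455
```

```bash
python3 t.py
```

```text
t 9.87 yaw 83.94 Mz -0.346 Mxy [ 0.3 -0.2] F [-1.6  5.8 -0.1] Ftool xy 5.6 -2.2 tcp [560.4 -94.6 112.7] op 0.455 q6 -0.065 e6 -0.592
```

Emit:
jog_arm(
  moves=[
    {"grip":1,"translation":[0,0,0],"twist":[0,0,-0.02]},
    {"grip":1,"translation":[0,0,0],"twist":[0,0,0]},
  ],
)

```text
clock: 10.03
eef_pos: [560.4, -94.5, 112.7]
tcp_rot: [3.142, -0.0, 1.485]
contact_force: [-1.7, 5.5, 0.4]
opening: 0.449
```

```bash
python3 t.py
```

```text
t 10.03 yaw 85.07 Mz -0.482 Mxy [ 0.41 -0.21] F [-1.7  5.5  0.4] Ftool xy 5.4 -2.2 tcp [560.4 -94.5 112.7] op 0.449 q6 -0.084 e6 -0.680
```

Emit:
jog_arm(
  moves=[
    {"grip":1,"translation":[0,0,0],"twist":[0,0,0]},
  ],
)

```text
clock: 10.12
eef_pos: [560.4, -94.5, 112.7]
tcp_rot: [3.142, -0.0, 1.484]
contact_force: [-1.8, 5.5, -1.2]
opening: 0.453
```

```bash
python3 t.py
```

```text
t 10.12 yaw 85.02 Mz -0.369 Mxy [ 0.34 -0.22] F [-1.8  5.5 -1.2] Ftool xy 5.3 -2.3 tcp [560.4 -94.5 112.7] op 0.453 q6 -0.083 e6 -0.466
```

Emit:
jog_arm(
  moves=[
    {"grip":1,"translation":[0,0,0],"twist":[0,0,-0.01]},
    {"grip":1,"translation":[0,0,0],"twist":[0,0,0]},
  ],
)

```text
clock: 10.28
eef_pos: [560.3, -94.5, 112.7]
tcp_rot: [-3.142, -0.001, 1.494]
contact_force: [-2.3, 5.8, -0.1]
opening: 0.452
```

```bash
python3 t.py
```

```text
t 10.28 yaw 85.61 Mz -0.446 Mxy [ 0.41 -0.19] F [-2.3  5.8 -0.1] Ftool xy 5.6 -2.8 tcp [560.3 -94.5 112.7] op 0.452 q6 -0.094 e6 -0.563
```

Emit:
jog_arm(
  moves=[
    {"grip":1,"translation":[-0.0003,0,0],"twist":[0,0,-0.015]},
    {"grip":1,"translation":[0,0,0],"twist":[0,0,0]},
  ],
)

```text
clock: 10.45
eef_pos: [560.3, -94.5, 112.7]
tcp_rot: [-3.142, -0.001, 1.509]
contact_force: [-2.1, 8.3, 0.4]
opening: 0.452
```

```bash
python3 t.py
```

```text
t 10.45 yaw 86.47 Mz -0.454 Mxy [ 0.68 -0.24] F [-2.1  8.3  0.4] Ftool xy 8.2 -2.6 tcp [560.3 -94.5 112.7] op 0.452 q6 -0.110 e6 -0.681
```

Emit:
jog_arm(
  moves=[
    {"grip":1,"translation":[0,0,0],"twist":[0,0,0]},
  ],
)

```text
clock: 10.53
eef_pos: [560.3, -94.5, 112.7]
tcp_rot: [-3.142, -0.001, 1.509]
contact_force: [-2.4, 6.4, -1.4]
opening: 0.454
```

```bash
python3 t.py
```

```text
t 10.53 yaw 86.43 Mz -0.492 Mxy [ 0.59 -0.29] F [-2.4  6.4 -1.4] Ftool xy 6.3 -2.8 tcp [560.3 -94.5 112.7] op 0.454 q6 -0.109 e6 -0.512
```

The moment has stayed at or above 0.45 N m and rose without falling off, so this is the stop. Three clicks were counted on the way down, so the knob started at click 3. Next I'll unload and turn clockwise with a firmer grip, counting clicks.

Emit:
jog_arm(
  moves=[
    {"grip":1,"translation":[0.0004,0,0],"twist":[0,0,0.03]},
    {"grip":1,"translation":[0.0003,0,0],"twist":[0,0,0.03]},
    {"grip":1,"translation":[0,0,0],"twist":[0,0,0]},
  ],
  squeeze=60,
)

```text
clock: 10.78
eef_pos: [560.4, -94.6, 112.7]
tcp_rot: [3.141, 0.0, 1.448]
contact_force: [-2.3, 2.7, 0.4]
opening: 0.45
```

```bash
echo CW>>log.txt; python3 t.py
```

```text
t 10.78 yaw 82.96 Mz -0.360 Mxy [-0.   -0.07] F [-2.3  2.7  0.4] Ftool xy 2.4 -2.7 tcp [560.4 -94.6 112.7] op 0.450 q6 -0.046 e6 0.184
```

Emit:
jog_arm(
  moves=[
    {"grip":1,"translation":[0,0,0],"twist":[0,0,0.02]},
    {"grip":1,"translation":[0,0,0],"twist":[0,0,0.015]},
    {"grip":1,"translation":[0,0,0],"twist":[0,0,0]},
  ],
)

```text
clock: 11.03
eef_pos: [560.4, -94.6, 112.7]
tcp_rot: [3.142, 0.0, 1.414]
contact_force: [-1.8, 1.1, -1.3]
opening: 0.455
```

```bash
python3 t.py
```

```text
t 11.03 yaw 81.00 Mz -0.230 Mxy [-0.19 -0.03] F [-1.8  1.1 -1.3] Ftool xy 0.8 -2.0 tcp [560.4 -94.6 112.7] op 0.455 q6 -0.013 e6 0.009
```

Emit:
jog_arm(
  moves=[
    {"grip":1,"translation":[0,0,0],"twist":[0,0,0.02]},
    {"grip":1,"translation":[0,0,0],"twist":[0,0,0.015]},
    {"grip":1,"translation":[0,0,0],"twist":[0,0,0]},
  ],
)

```text
clock: 11.28
eef_pos: [560.4, -94.7, 112.7]
tcp_rot: [3.141, 0.0, 1.379]
contact_force: [-0.2, -0.7, -1.1]
opening: 0.45
```

```bash
python3 t.py
```

```text
t 11.28 yaw 78.99 Mz -0.177 Mxy [-0.29 -0.06] F [-0.2 -0.7 -1.1] Ftool xy -0.7 -0.0 tcp [560.4 -94.7 112.7] op 0.450 q6 0.023 e6 0.098
```

Emit:
jog_arm(
  moves=[
    {"grip":1,"translation":[0,0,0],"twist":[0,0,0.02]},
    {"grip":1,"translation":[0,0,0],"twist":[0,0,0.02]},
    {"grip":1,"translation":[0,0,0],"twist":[0,0,0]},
  ],
)

```text
clock: 11.53
eef_pos: [560.5, -94.7, 112.8]
tcp_rot: [3.141, 0.0, 1.338]
contact_force: [0.1, -2.6, -3.1]
opening: 0.456
```

```bash
python3 t.py
```

```text
t 11.53 yaw 76.67 Mz -0.129 Mxy [-0.48 -0.06] F [ 0.1 -2.6 -3.1] Ftool xy -2.5 0.7 tcp [560.5 -94.7 112.8] op 0.456 q6 0.063 e6 0.190
```

Emit:
jog_arm(
  moves=[
    {"grip":1,"translation":[0,0,0],"twist":[0,0,0.02]},
    {"grip":1,"translation":[0,0,0],"twist":[0,0,0.02]},
    {"grip":1,"translation":[0,0,0],"twist":[0,0,0]},
  ],
)

```text
clock: 11.78
eef_pos: [560.5, -94.7, 112.8]
tcp_rot: [3.141, 0.0, 1.298]
contact_force: [1.0, -4.2, -3.5]
opening: 0.448
```

```bash
python3 t.py
```

```text
t 11.78 yaw 74.37 Mz -0.111 Mxy [-0.74 -0.11] F [ 1.  -4.2 -3.5] Ftool xy -3.7 2.1 tcp [560.5 -94.7 112.8] op 0.448 q6 0.103 e6 0.139
```

Emit:
jog_arm(
  moves=[
    {"grip":1,"translation":[0,0,0],"twist":[0,0,0.02]},
    {"grip":1,"translation":[0,0,0],"twist":[0,0,0.02]},
    {"grip":1,"translation":[0,0,0],"twist":[0,0,0]},
  ],
)

```text
clock: 12.03
eef_pos: [560.5, -94.7, 112.8]
tcp_rot: [3.141, 0.0, 1.258]
contact_force: [1.2, -5.3, -4.6]
opening: 0.452
```

```bash
python3 t.py
```

```text
t 12.03 yaw 72.08 Mz -0.004 Mxy [-0.91 -0.28] F [ 1.2 -5.3 -4.6] Ftool xy -4.7 2.8 tcp [560.5 -94.7 112.8] op 0.452 q6 0.143 e6 0.323
```

Emit:
jog_arm(
  moves=[
    {"grip":1,"translation":[-0.0004,0.0003,0.0003],"twist":[0,0,0.02]},
    {"grip":1,"translation":[-0.0003,0,0],"twist":[0,0,0.02]},
    {"grip":1,"translation":[0,0,0],"twist":[0,0,0]},
  ],
)

```text
clock: 12.28
eef_pos: [560.6, -94.8, 112.7]
tcp_rot: [3.141, -0.001, 1.218]
contact_force: [0.2, -0.6, -0.1]
opening: 0.453
```

```bash
python3 t.py
```

```text
t 12.28 yaw 69.77 Mz 0.164 Mxy [-0.13 -0.07] F [ 0.2 -0.6 -0.1] Ftool xy -0.5 0.4 tcp [560.6 -94.8 112.7] op 0.453 q6 0.182 e6 0.468
```

Emit:
jog_arm(
  moves=[
    {"grip":1,"translation":[0,0,0],"twist":[0,0,0.03]},
    {"grip":1,"translation":[0,0,0],"twist":[0,0,0.02]},
    {"grip":1,"translation":[0,0,0],"twist":[0,0,0]},
  ],
)

```text
clock: 12.53
eef_pos: [560.6, -94.9, 112.7]
tcp_rot: [3.141, -0.001, 1.168]
contact_force: [-0.7, 1.4, 1.5]
opening: 0.446
```

```bash
python3 t.py
```

```text
t 12.53 yaw 66.95 Mz 0.066 Mxy [ 0.11 -0.06] F [-0.7  1.4  1.5] Ftool xy 1.0 -1.2 tcp [560.6 -94.9 112.7] op 0.446 q6 0.231 e6 0.452
```

Emit:
jog_arm(
  moves=[
    {"grip":1,"translation":[0,0,0],"twist":[0,0,0.03]},
    {"grip":1,"translation":[0,0,0],"twist":[0,0,0.02]},
    {"grip":1,"translation":[0,0,0],"twist":[0,0,0]},
  ],
)

```text
clock: 12.78
eef_pos: [560.6, -94.9, 112.7]
tcp_rot: [3.141, -0.001, 1.119]
contact_force: [-0.2, 2.2, 2.5]
opening: 0.452
```

```bash
python3 t.py
```

```text
t 12.78 yaw 64.10 Mz 0.036 Mxy [ 0.37 -0.04] F [-0.2  2.2  2.5] Ftool xy 1.9 -1.2 tcp [560.6 -94.9 112.7] op 0.452 q6 0.281 e6 0.370
```

Emit:
jog_arm(
  moves=[
    {"grip":1,"translation":[0,0,0],"twist":[0,0,0.03]},
    {"grip":1,"translation":[0,0,0],"twist":[0,0,0.02]},
    {"grip":1,"translation":[0,0,0],"twist":[0,0,0]},
  ],
)

```text
clock: 13.03
eef_pos: [560.6, -95.0, 112.7]
tcp_rot: [3.141, -0.001, 1.069]
contact_force: [0.8, 2.7, 3.9]
opening: 0.451
```

```bash
python3 t.py
```

```text
t 13.03 yaw 61.25 Mz -0.043 Mxy [ 0.53 -0.03] F [0.8 2.7 3.9] Ftool xy 2.7 -0.6 tcp [560.6 -95.  112.7] op 0.451 q6 0.331 e6 0.295
```

Emit:
jog_arm(
  moves=[
    {"grip":1,"translation":[0,0,0],"twist":[0,0,0.03]},
    {"grip":1,"translation":[0,0,0],"twist":[0,0,0.02]},
    {"grip":1,"translation":[0,0,0],"twist":[0,0,0]},
  ],
)

```text
clock: 13.28
eef_pos: [560.7, -95.0, 112.7]
tcp_rot: [3.141, -0.001, 1.019]
contact_force: [0.8, 3.5, 3.5]
opening: 0.451
```

```bash
python3 t.py
```

```text
t 13.28 yaw 58.38 Mz -0.108 Mxy [ 0.66 -0.06] F [0.8 3.5 3.5] Ftool xy 3.4 -1.2 tcp [560.7 -95.  112.7] op 0.451 q6 0.381 e6 0.206
```

Emit:
jog_arm(
  moves=[
    {"grip":1,"translation":[0,0,0],"twist":[0,0,0.03]},
    {"grip":1,"translation":[0,0,0],"twist":[0,0,0.02]},
    {"grip":1,"translation":[0,0,0],"twist":[0,0,0]},
  ],
)

```text
clock: 13.53
eef_pos: [560.7, -95.0, 112.7]
tcp_rot: [3.141, -0.0, 0.969]
contact_force: [-0.0, 5.3, 4.1]
opening: 0.455
```

```bash
python3 t.py
```

```text
t 13.53 yaw 55.54 Mz -0.090 Mxy [ 0.77 -0.11] F [-0.   5.3  4.1] Ftool xy 4.3 -3.0 tcp [560.7 -95.  112.7] op 0.455 q6 0.430 e6 0.299
```

Emit:
jog_arm(
  moves=[
    {"grip":1,"translation":[0.0004,-0.0003,-0.0003],"twist":[0,0,0.03]},
    {"grip":1,"translation":[0.0002,0,0],"twist":[0,0,0.02]},
    {"grip":1,"translation":[0,0,0],"twist":[0,0,0]},
  ],
)

```text
clock: 13.78
eef_pos: [560.7, -94.9, 112.7]
tcp_rot: [3.141, 0.0, 0.92]
contact_force: [2.2, -0.6, 1.4]
opening: 0.449
```

```bash
python3 t.py
```

```text
t 13.78 yaw 52.71 Mz 0.134 Mxy [-0.1  -0.42] F [ 2.2 -0.6  1.4] Ftool xy 0.8 2.1 tcp [560.7 -94.9 112.7] op 0.449 q6 0.481 e6 0.518
```

Emit:
jog_arm(
  moves=[
    {"grip":1,"translation":[0,0,0],"twist":[0,0,0.03]},
    {"grip":1,"translation":[0,0,0],"twist":[0,0,0.02]},
    {"grip":1,"translation":[0,0,0],"twist":[0,0,0]},
  ],
)

```text
clock: 14.03
eef_pos: [560.7, -94.9, 112.7]
tcp_rot: [3.141, 0.0, 0.869]
contact_force: [2.8, -1.7, -0.8]
opening: 0.453
```

```bash
python3 t.py
```

```text
t 14.03 yaw 49.82 Mz 0.068 Mxy [-0.26 -0.54] F [ 2.8 -1.7 -0.8] Ftool xy 0.6 3.2 tcp [560.7 -94.9 112.7] op 0.453 q6 0.532 e6 0.443
```

Emit:
jog_arm(
  moves=[
    {"grip":1,"translation":[0,0,0],"twist":[0,0,0.03]},
    {"grip":1,"translation":[0,0,0],"twist":[0,0,0.02]},
    {"grip":1,"translation":[0,0,0],"twist":[0,0,0]},
  ],
)

```text
clock: 14.28
eef_pos: [560.7, -94.9, 112.7]
tcp_rot: [3.141, 0.0, 0.819]
contact_force: [3.7, -1.6, -1.2]
opening: 0.451
```

```bash
python3 t.py
```

```text
t 14.28 yaw 46.95 Mz -0.007 Mxy [-0.48 -0.6 ] F [ 3.7 -1.6 -1.2] Ftool xy 1.4 3.8 tcp [560.7 -94.9 112.7] op 0.451 q6 0.582 e6 0.365
```

Click 1 is passed (about 54.5°) and click 2 is half way. Continuing.

Emit:
jog_arm(
  moves=[
    {"grip":1,"translation":[0,0.0004,0],"twist":[0,0,0.03]},
    {"grip":1,"translation":[0,0,0],"twist":[0,0,0.02]},
    {"grip":1,"translation":[0,0,0],"twist":[0,0,0]},
  ],
)

```text
clock: 14.53
eef_pos: [560.8, -95.0, 112.7]
tcp_rot: [3.141, 0.0, 0.769]
contact_force: [3.0, -2.1, -0.3]
opening: 0.453
```

```bash
python3 t.py
```

```text
t 14.53 yaw 44.07 Mz -0.054 Mxy [-0.44 -0.47] F [ 3.  -2.1 -0.3] Ftool xy 0.6 3.6 tcp [560.8 -95.  112.7] op 0.453 q6 0.631 e6 0.281
```

Emit:
jog_arm(
  moves=[
    {"grip":1,"translation":[0,0,0],"twist":[0,0,0.03]},
    {"grip":1,"translation":[0,0,0],"twist":[0,0,0.02]},
    {"grip":1,"translation":[0,0,0],"twist":[0,0,0]},
  ],
)

```text
clock: 14.78
eef_pos: [560.8, -95.0, 112.7]
tcp_rot: [3.141, 0.0, 0.719]
contact_force: [2.7, -3.2, -1.4]
opening: 0.448
```

```bash
python3 t.py
```

```text
t 14.78 yaw 41.21 Mz -0.120 Mxy [-0.43 -0.49] F [ 2.7 -3.2 -1.4] Ftool xy -0.1 4.2 tcp [560.8 -95.  112.7] op 0.448 q6 0.681 e6 0.215
```

Emit:
jog_arm(
  moves=[
    {"grip":1,"translation":[0,0,0],"twist":[0,0,0.03]},
    {"grip":1,"translation":[0,0,0],"twist":[0,0,0.02]},
    {"grip":1,"translation":[0,0,0],"twist":[0,0,0]},
  ],
)

```text
clock: 15.03
eef_pos: [560.8, -95.0, 112.7]
tcp_rot: [3.141, 0.0, 0.67]
contact_force: [3.7, -4.1, -2.0]
opening: 0.454
```

```bash
python3 t.py
```

```text
t 15.03 yaw 38.36 Mz -0.084 Mxy [-0.6  -0.53] F [ 3.7 -4.1 -2. ] Ftool xy 0.3 5.5 tcp [560.8 -95.  112.7] op 0.454 q6 0.731 e6 0.307
```

Emit:
jog_arm(
  moves=[
    {"grip":1,"translation":[0,0,0],"twist":[0,0,0.03]},
    {"grip":1,"translation":[0,0,0],"twist":[0,0,0.02]},
    {"grip":1,"translation":[0,0,0],"twist":[0,0,0]},
  ],
)

```text
clock: 15.28
eef_pos: [560.9, -95.0, 112.8]
tcp_rot: [3.141, 0.0, 0.62]
contact_force: [3.8, -4.2, -2.3]
opening: 0.449
```

```bash
python3 t.py
```

```text
t 15.28 yaw 35.50 Mz 0.128 Mxy [-0.77 -0.65] F [ 3.8 -4.2 -2.3] Ftool xy 0.7 5.6 tcp [560.9 -95.  112.8] op 0.449 q6 0.781 e6 0.495
```

Emit:
jog_arm(
  moves=[
    {"grip":1,"translation":[0,0.0004,0.0002],"twist":[0,0,0.03]},
    {"grip":1,"translation":[0,0.0003,0],"twist":[0,0,0.02]},
    {"grip":1,"translation":[0,0,0],"twist":[0,0,0]},
  ],
)

```text
clock: 15.53
eef_pos: [560.9, -95.1, 112.7]
tcp_rot: [-3.141, 0.0, 0.569]
contact_force: [0.9, 0.4, 2.2]
opening: 0.45
```

```bash
python3 t.py
```

```text
t 15.53 yaw 32.61 Mz 0.063 Mxy [-0.07 -0.15] F [0.9 0.4 2.2] Ftool xy 0.9 0.2 tcp [560.9 -95.1 112.7] op 0.450 q6 0.831 e6 0.432
```

Emit:
jog_arm(
  moves=[
    {"grip":1,"translation":[0,0,0],"twist":[0,0,0.03]},
    {"grip":1,"translation":[0,0,0],"twist":[0,0,0.02]},
    {"grip":1,"translation":[0,0,0],"twist":[0,0,0]},
  ],
)

```text
clock: 15.78
eef_pos: [561.0, -95.2, 112.7]
tcp_rot: [-3.141, 0.0, 0.519]
contact_force: [0.4, -0.8, 4.3]
opening: 0.45
```

```bash
python3 t.py
```

```text
t 15.78 yaw 29.75 Mz 0.003 Mxy [0.09 0.01] F [ 0.4 -0.8  4.3] Ftool xy -0.0 0.9 tcp [561.  -95.2 112.7] op 0.450 q6 0.881 e6 0.364
```

Emit:
jog_arm(
  moves=[
    {"grip":1,"translation":[0,0,0],"twist":[0,0,0.03]},
    {"grip":1,"translation":[0,0,0],"twist":[0,0,0.02]},
    {"grip":1,"translation":[0,0,0],"twist":[0,0,0]},
  ],
)

```text
clock: 16.03
eef_pos: [561.0, -95.2, 112.7]
tcp_rot: [-3.141, 0.0, 0.469]
contact_force: [0.3, 0.0, 5.1]
opening: 0.451
```

```bash
python3 t.py
```

```text
t 16.03 yaw 26.88 Mz -0.080 Mxy [0.19 0.04] F [0.3 0.  5.1] Ftool xy 0.3 0.1 tcp [561.  -95.2 112.7] op 0.451 q6 0.930 e6 0.286
```

Emit:
jog_arm(
  moves=[
    {"grip":1,"translation":[0,0,0],"twist":[0,0,0.03]},
    {"grip":1,"translation":[0,0,0],"twist":[0,0,0.02]},
    {"grip":1,"translation":[0,0,0],"twist":[0,0,0]},
  ],
)

```text
clock: 16.28
eef_pos: [561.0, -95.2, 112.7]
tcp_rot: [-3.141, 0.0, 0.419]
contact_force: [-0.6, 0.8, 4.5]
opening: 0.452
```

```bash
python3 t.py
```

```text
t 16.28 yaw 24.02 Mz -0.149 Mxy [0.25 0.09] F [-0.6  0.8  4.5] Ftool xy -0.2 -1.0 tcp [561.  -95.2 112.7] op 0.452 q6 0.980 e6 0.210
```

Emit:
jog_arm(
  moves=[
    {"grip":1,"translation":[0,0,-0.0003],"twist":[0,0,0.03]},
    {"grip":1,"translation":[0,0,0],"twist":[0,0,0.02]},
    {"grip":1,"translation":[0,0,0],"twist":[0,0,0]},
  ],
)

```text
clock: 16.53
eef_pos: [561.0, -95.3, 112.7]
tcp_rot: [-3.141, 0.0, 0.369]
contact_force: [0.7, 0.6, 0.6]
opening: 0.451
```

```bash
python3 t.py
```

```text
t 16.53 yaw 21.16 Mz -0.082 Mxy [ 0.19 -0.07] F [0.7 0.6 0.6] Ftool xy 0.9 -0.3 tcp [561.  -95.3 112.7] op 0.451 q6 1.030 e6 0.317
```

Emit:
jog_arm(
  moves=[
    {"grip":1,"translation":[0,0,0],"twist":[0,0,0.03]},
    {"grip":1,"translation":[0,0,0],"twist":[0,0,0.02]},
    {"grip":1,"translation":[0,0,0],"twist":[0,0,0]},
  ],
)

```text
clock: 16.78
eef_pos: [561.1, -95.3, 112.7]
tcp_rot: [-3.141, 0.0, 0.32]
contact_force: [1.8, 0.8, 0.5]
opening: 0.449
```

```bash
python3 t.py
```

```text
t 16.78 yaw 18.32 Mz 0.157 Mxy [ 0.1  -0.12] F [1.8 0.8 0.5] Ftool xy 1.9 -0.2 tcp [561.1 -95.3 112.7] op 0.449 q6 1.080 e6 0.505
```

Emit:
jog_arm(
  moves=[
    {"grip":1,"translation":[0,0,0],"twist":[0,0,0.03]},
    {"grip":1,"translation":[0,0,0],"twist":[0,0,0.02]},
    {"grip":1,"translation":[0,0,0],"twist":[0,0,0]},
  ],
)

```text
clock: 17.03
eef_pos: [561.0, -95.3, 112.7]
tcp_rot: [-3.141, 0.0, 0.269]
contact_force: [0.7, 2.1, -0.2]
opening: 0.448
```

```bash
python3 t.py
```

```text
t 17.03 yaw 15.43 Mz 0.082 Mxy [ 0.16 -0.1 ] F [ 0.7  2.1 -0.2] Ftool xy 1.2 -1.8 tcp [561.  -95.3 112.7] op 0.448 q6 1.130 e6 0.430
```

Emit:
jog_arm(
  moves=[
    {"grip":1,"translation":[0,0,0],"twist":[0,0,0.03]},
    {"grip":1,"translation":[0,0,0],"twist":[0,0,0.02]},
    {"grip":1,"translation":[0,0,0],"twist":[0,0,0]},
  ],
)

```text
clock: 17.28
eef_pos: [561.0, -95.4, 112.7]
tcp_rot: [-3.141, 0.0, 0.219]
contact_force: [0.1, 0.8, -0.7]
opening: 0.452
```

```bash
python3 t.py
```

```text
t 17.28 yaw 12.56 Mz 0.034 Mxy [ 0.27 -0.15] F [ 0.1  0.8 -0.7] Ftool xy 0.3 -0.7 tcp [561.  -95.4 112.7] op 0.452 q6 1.180 e6 0.363
```

Emit:
jog_arm(
  moves=[
    {"grip":1,"translation":[0,0,0],"twist":[0,0,0.03]},
    {"grip":1,"translation":[0,0,0],"twist":[0,0,0]},
  ],
)

```text
clock: 17.45
eef_pos: [561.1, -95.4, 112.7]
tcp_rot: [-3.141, 0.0, 0.189]
contact_force: [0.5, 0.3, -1.4]
opening: 0.449
```

```bash
python3 t.py
```

```text
t 17.45 yaw 10.85 Mz -0.073 Mxy [ 0.29 -0.14] F [ 0.5  0.3 -1.4] Ftool xy 0.6 -0.2 tcp [561.1 -95.4 112.7] op 0.449 q6 1.210 e6 0.366
```

Emit:
jog_arm(
  moves=[
    {"grip":1,"translation":[0,0,0],"twist":[0,0,0.03]},
    {"grip":1,"translation":[0,0,0],"twist":[0,0,0]},
  ],
)

```text
clock: 17.62
eef_pos: [561.1, -95.4, 112.7]
tcp_rot: [-3.141, 0.0, 0.16]
contact_force: [0.9, -0.4, -0.5]
opening: 0.452
```

```bash
python3 t.py
```

```text
t 17.62 yaw 9.15 Mz -0.120 Mxy [ 0.19 -0.16] F [ 0.9 -0.4 -0.5] Ftool xy 0.8 0.5 tcp [561.1 -95.4 112.7] op 0.452 q6 1.240 e6 0.327
```

Emit:
jog_arm(
  moves=[
    {"grip":1,"translation":[0,0,0],"twist":[0,0,0.03]},
    {"grip":1,"translation":[0,0,0],"twist":[0,0,0]},
  ],
)

```text
clock: 17.78
eef_pos: [561.1, -95.4, 112.7]
tcp_rot: [-3.141, 0.0, 0.13]
contact_force: [-0.3, 0.3, -2.4]
opening: 0.45
```

```bash
python3 t.py
```

```text
t 17.78 yaw 7.44 Mz -0.150 Mxy [ 0.29 -0.13] F [-0.3  0.3 -2.4] Ftool xy -0.3 -0.3 tcp [561.1 -95.4 112.7] op 0.450 q6 1.270 e6 0.292
```

Emit:
jog_arm(
  moves=[
    {"grip":1,"translation":[0,0,0],"twist":[0,0,0.03]},
    {"grip":1,"translation":[0,0,0],"twist":[0,0,0]},
  ],
)

```text
clock: 17.95
eef_pos: [561.1, -95.4, 112.7]
tcp_rot: [-3.141, 0.0, 0.1]
contact_force: [-0.1, -0.4, -3.1]
opening: 0.451
```

```bash
python3 t.py
```

```text
t 17.95 yaw 5.74 Mz -0.103 Mxy [ 0.27 -0.16] F [-0.1 -0.4 -3.1] Ftool xy -0.1 0.4 tcp [561.1 -95.4 112.7] op 0.451 q6 1.300 e6 0.223
```

Emit:
jog_arm(
  moves=[
    {"grip":1,"translation":[0,0,0],"twist":[0,0,0.02]},
    {"grip":1,"translation":[0,0,0],"twist":[0,0,0]},
  ],
)

```text
clock: 18.12
eef_pos: [561.1, -95.4, 112.8]
tcp_rot: [-3.142, 0.0, 0.079]
contact_force: [2.2, 0.2, -2.3]
opening: 0.447
```

```bash
python3 t.py
```

```text
t 18.12 yaw 4.55 Mz -0.254 Mxy [ 0.26 -0.17] F [ 2.2  0.2 -2.3] Ftool xy 2.2 -0.1 tcp [561.1 -95.4 112.8] op 0.447 q6 1.320 e6 -0.007
```

Emit:
jog_arm(
  moves=[
    {"grip":1,"translation":[0,0,0],"twist":[0,0,0.02]},
    {"grip":1,"translation":[0,0,0],"twist":[0,0,0]},
  ],
)

```text
clock: 18.28
eef_pos: [561.1, -95.4, 112.7]
tcp_rot: [-3.142, 0.0, 0.059]
contact_force: [0.5, -0.4, -3.8]
opening: 0.452
```

```bash
python3 t.py
```

```text
t 18.28 yaw 3.36 Mz -0.297 Mxy [ 0.22 -0.18] F [ 0.5 -0.4 -3.8] Ftool xy 0.5 0.5 tcp [561.1 -95.4 112.7] op 0.452 q6 1.341 e6 -0.044
```

Emit:
jog_arm(
  moves=[
    {"grip":1,"translation":[0,0,0],"twist":[0,0,0.02]},
    {"grip":1,"translation":[0,0,0],"twist":[0,0,0]},
  ],
)

```text
clock: 18.45
eef_pos: [561.1, -95.4, 112.8]
tcp_rot: [-3.142, 0.0, 0.038]
contact_force: [0.9, -0.8, -3.5]
opening: 0.451
```

```bash
python3 t.py
```

```text
t 18.45 yaw 2.19 Mz -0.383 Mxy [ 0.18 -0.13] F [ 0.9 -0.8 -3.5] Ftool xy 0.8 0.8 tcp [561.1 -95.4 112.8] op 0.451 q6 1.361 e6 -0.089
```

Emit:
jog_arm(
  moves=[
    {"grip":1,"translation":[0,0,0],"twist":[0,0,0]},
  ],
)

```text
clock: 18.53
eef_pos: [561.1, -95.4, 112.8]
tcp_rot: [-3.142, 0.0, 0.04]
contact_force: [1.7, -2.0, -3.7]
opening: 0.449
```

```bash
python3 t.py
```

```text
t 18.53 yaw 2.27 Mz -0.390 Mxy [ 0.19 -0.16] F [ 1.7 -2.  -3.7] Ftool xy 1.6 2.0 tcp [561.1 -95.4 112.8] op 0.449 q6 1.360 e6 -0.222
```

Emit:
jog_arm(
  moves=[
    {"grip":1,"translation":[0,0,0],"twist":[0,0,0]},
    {"grip":1,"translation":[0,0,0],"twist":[0,0,0]},
  ],
)

```text
clock: 18.7
eef_pos: [561.1, -95.5, 112.8]
tcp_rot: [-3.142, 0.0, 0.04]
contact_force: [1.6, -0.9, -4.4]
opening: 0.45
```

```bash
python3 t.py; python3 - <<'E'
from h import *
for n in("scene","top"):
    p,d=r.grab_frame(n); cv2.imwrite(f"pics/{n}3.png",p[:,:,::-1] if n=="top" else cv2.resize(p[80:280,180:380,::-1],None,fx=3,fy=3))
E
```

```text
t 18.70 yaw 2.29 Mz -0.318 Mxy [ 0.17 -0.17] F [ 1.6 -0.9 -4.4] Ftool xy 1.5 1.0 tcp [561.1 -95.5 112.8] op 0.450 q6 1.360 e6 -0.312
```

View pics/scene3.png

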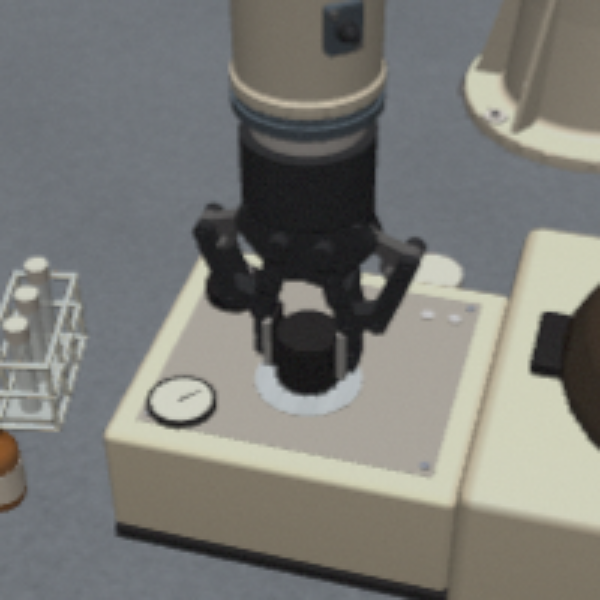

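Torque still helps strongly, so the knob is being pulled toward position 4. I'll keep going in small steps until the sign flips.

Emit:
jog_arm(
  moves=[
    {"grip":1,"translation":[0,0,0.0002],"twist":[0,0,0.02]},
    {"grip":1,"translation":[0,0,0],"twist":[0,0,0]},
  ],
)

```text
clock: 18.97
eef_pos: [561.1, -95.5, 112.7]
tcp_rot: [3.142, 0.0, 0.018]
contact_force: [-0.8, -0.2, -2.3]
opening: 0.45
```

```bash
python3 t.py
```

```text
t 18.97 yaw 1.03 Mz -0.347 Mxy [ 0.12 -0.02] F [-0.8 -0.2 -2.3] Ftool xy -0.8 0.2 tcp [561.1 -95.5 112.7] op 0.450 q6 1.382 e6 -0.144
```

Emit:
jog_arm(
  moves=[
    {"grip":1,"translation":[0,0,0],"twist":[0,0,0.02]},
    {"grip":1,"translation":[0,0,0],"twist":[0,0,0]},
  ],
)

```text
clock: 19.13
eef_pos: [561.1, -95.5, 112.7]
tcp_rot: [3.141, 0.0, -0.002]
contact_force: [0.8, -1.9, -2.4]
opening: 0.449
```

```bash
python3 t.py
```

```text
t 19.13 yaw -0.09 Mz -0.181 Mxy [0.02 0.03] F [ 0.8 -1.9 -2.4] Ftool xy 0.8 1.9 tcp [561.1 -95.5 112.7] op 0.449 q6 1.401 e6 0.088
```

Emit:
jog_arm(
  moves=[
    {"grip":1,"translation":[0,0,0],"twist":[0,0,0.02]},
    {"grip":1,"translation":[0,0,0],"twist":[0,0,0]},
    {"grip":1,"translation":[0,0,0],"twist":[0,0,0]},
  ],
)

```text
clock: 19.38
eef_pos: [561.2, -95.5, 112.7]
tcp_rot: [3.141, 0.0, -0.02]
contact_force: [-0.6, -2.1, -2.2]
opening: 0.447
```

```bash
python3 t.py
```

```text
t 19.38 yaw -1.14 Mz 0.042 Mxy [-0.21  0.13] F [-0.6 -2.1 -2.2] Ftool xy -0.6 2.1 tcp [561.2 -95.5 112.7] op 0.447 q6 1.420 e6 0.162
```

Emit:
jog_arm(
  moves=[
    {"grip":1,"translation":[0,0,0],"twist":[0,0,0.02]},
    {"grip":1,"translation":[0,0,0],"twist":[0,0,0]},
    {"grip":1,"translation":[0,0,0],"twist":[0,0,0]},
  ],
)

```text
clock: 19.63
eef_pos: [561.1, -95.5, 112.7]
tcp_rot: [3.141, 0.0, -0.04]
contact_force: [-0.8, -2.1, -0.8]
opening: 0.45
```

```bash
python3 t.py
```

```text
t 19.63 yaw -2.29 Mz 0.274 Mxy [-0.47  0.22] F [-0.8 -2.1 -0.8] Ftool xy -0.7 2.1 tcp [561.1 -95.5 112.7] op 0.450 q6 1.440 e6 0.387
```

The sign flipped at yaw of about -1.2°, with a stiff hold: that's position 4, about 73° from the first. Positions along the way were 72, 54.5, 37.5, 20.5 and -1.2°. I'll go back to zero moment and release.

Emit:
jog_arm(
  moves=[
    {"grip":1,"translation":[0,0.0003,0],"twist":[0,0,-0.02]},
    {"grip":1,"translation":[0,0,0],"twist":[0,0,0]},
    {"grip":1,"translation":[0,0,0],"twist":[0,0,0]},
  ],
)

```text
clock: 19.88
eef_pos: [561.2, -95.5, 112.7]
tcp_rot: [-3.141, 0.0, -0.02]
contact_force: [-1.2, -0.4, -0.2]
opening: 0.453
```

```bash
python3 t.py
```

```text
t 19.88 yaw -1.15 Mz 0.127 Mxy [0.11 0.17] F [-1.2 -0.4 -0.2] Ftool xy -1.2 0.4 tcp [561.2 -95.5 112.7] op 0.453 q6 1.419 e6 0.017
```

Emit:
jog_arm(
  moves=[
    {"grip":-0.1,"translation":[0,0,0],"twist":[0,0,0]},
    {"grip":-0.3,"translation":[0,0,0],"twist":[0,0,0]},
    {"grip":-0.5,"translation":[0,0,0],"twist":[0,0,0]},
    {"grip":-0.5,"translation":[0,0,0],"twist":[0,0,0]},
    {"grip":-0.5,"translation":[0,0,0],"twist":[0,0,0]},
    {"grip":-0.5,"translation":[0,0,0],"twist":[0,0,0]},
  ],
)

```text
clock: 20.38
eef_pos: [561.3, -95.7, 112.8]
tcp_rot: [3.142, -0.0, -0.02]
contact_force: [0.1, 0.1, -0.4]
opening: 0.751
```

```bash
python3 t.py
```

```text
t 20.38 yaw -1.16 Mz -0.035 Mxy [ 0.02 -0.04] F [ 0.1  0.1 -0.4] Ftool xy 0.1 -0.1 tcp [561.3 -95.7 112.8] op 0.751 q6 1.419 e6 0.001
```

Emit:
jog_arm(
  moves=[
    {"grip":-0.5,"translation":[0,0,-0.01],"twist":[0,0,0]},
    {"grip":-0.5,"translation":[0,0,-0.015],"twist":[0,0,0]},
    {"grip":-0.5,"translation":[0,0,-0.015],"twist":[0,0,0]},
    {"grip":1,"translation":[0,0,-0.015],"twist":[0,0,0]},
    {"grip":1,"translation":[-0.013,0.015,-0.005],"twist":[0,0,0]},
    {"grip":1,"translation":[-0.013,0.015,0],"twist":[0,0,0]},
    {"grip":1,"translation":[-0.013,0.015,0],"twist":[0,0,0]},
    {"grip":1,"translation":[-0.013,0.015,0],"twist":[0,0,0]},
    {"grip":1,"translation":[-0.0125,0.015,0],"twist":[0,0,0]},
    {"grip":1,"translation":[0,0,0],"twist":[0,0,0]},
  ],
)

```text
clock: 21.22
eef_pos: [493.3, -171.1, 173.4]
tcp_rot: [3.141, 0.001, -0.022]
contact_force: [0.4, -0.1, 0.2]
opening: -0.002
```

Emit:
jog_arm(
  moves=[
    {"grip":1,"translation":[0,0,0.01],"twist":[0,0,0]},
    {"grip":1,"translation":[0,0,0.01],"twist":[0,0,0]},
    {"grip":1,"translation":[0,0,0.01],"twist":[0,0,0]},
    {"grip":1,"translation":[0,0,0],"twist":[0,0,0]},
    {"grip":1,"translation":[0,0,0],"twist":[0,0,0]},
    {"grip":1,"translation":[0,0,0],"twist":[0,0,0]},
  ],
)

```text
clock: 21.72
eef_pos: [495.4, -169.0, 142.3]
tcp_rot: [-3.141, 0.001, -0.02]
contact_force: [-0.1, 0.2, 0.1]
opening: -0.0
```

```bash
python3 t.py; python3 - <<'E'
from h import *
p,d=r.grab_frame("scene"); cv2.imwrite("pics/scene4.png",cv2.resize(p[80:230,190:340,::-1],None,fx=4,fy=4))
E
```

```text
t 21.72 yaw -1.12 Mz 0.018 Mxy [ 0.02 -0.02] F [-0.1  0.2  0.1] Ftool xy -0.1 -0.2 tcp [ 495.4 -169.   142.3] op -0.000 q6 1.259 e6 0.004
```

View pics/scene4.png

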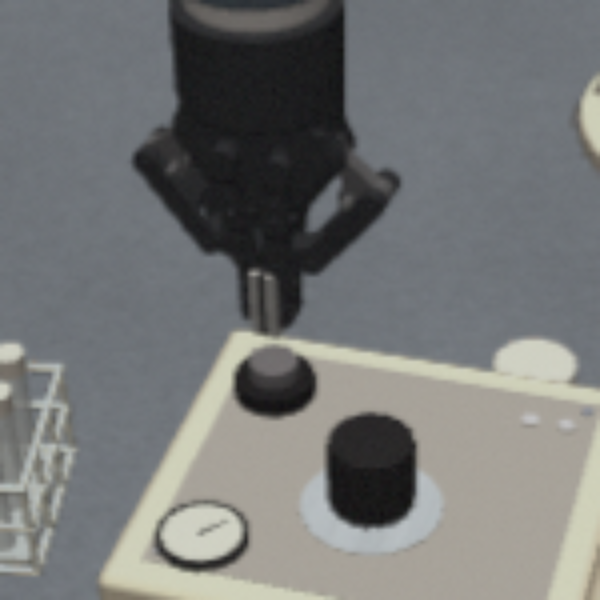

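The closed fingertips are directly over the grey cap at (272,368), clear of the knob. Now pressing down.

Emit:
jog_arm(
  moves=[
    {"grip":1,"translation":[0,0,0.006],"twist":[0,0,0]},
    {"grip":1,"translation":[0,0,0.006],"twist":[0,0,0]},
    {"grip":1,"translation":[0,0,0.005],"twist":[0,0,0]},
    {"grip":1,"translation":[0,0,0],"twist":[0,0,0]},
    {"grip":1,"translation":[0,0,0],"twist":[0,0,0]},
  ],
)

```text
clock: 22.18
eef_pos: [494.8, -169.3, 125.2]
tcp_rot: [-3.141, 0.001, -0.02]
contact_force: [0.1, 0.6, -0.4]
opening: 0.001
```

Emit:
jog_arm(
  moves=[
    {"grip":1,"translation":[0,0,0.002],"twist":[0,0,0]},
    {"grip":1,"translation":[0,0,0.002],"twist":[0,0,0]},
    {"grip":1,"translation":[0,0,0],"twist":[0,0,0]},
  ],
)

```text
clock: 22.43
eef_pos: [495.4, -169.5, 121.6]
tcp_rot: [3.141, -0.0, -0.02]
contact_force: [-0.4, -0.5, 1.1]
opening: 0.003
```

Emit:
jog_arm(
  moves=[
    {"grip":1,"translation":[0,0,0.002],"twist":[0,0,0]},
    {"grip":1,"translation":[0,0,0.001],"twist":[0,0,0]},
    {"grip":1,"translation":[0,0,0],"twist":[0,0,0]},
  ],
)

```text
clock: 22.68
eef_pos: [495.4, -169.5, 118.8]
tcp_rot: [3.141, -0.001, -0.02]
contact_force: [0.4, -0.2, 3.7]
opening: -0.001
```

Emit:
jog_arm(
  moves=[
    {"grip":1,"translation":[0,0,0.001],"twist":[0,0,0]},
    {"grip":1,"translation":[0,0,0.001],"twist":[0,0,0]},
    {"grip":1,"translation":[0,0,0],"twist":[0,0,0]},
  ],
)

```text
clock: 22.93
eef_pos: [495.4, -169.5, 116.7]
tcp_rot: [3.141, -0.0, -0.02]
contact_force: [0.4, -0.9, 4.4]
opening: -0.002
```

Emit:
jog_arm(
  moves=[
    {"grip":1,"translation":[0,0,0.001],"twist":[0,0,0]},
    {"grip":1,"translation":[0,0,0],"twist":[0,0,0]},
  ],
)

```text
clock: 23.1
eef_pos: [495.5, -169.5, 116.0]
tcp_rot: [3.141, -0.0, -0.02]
contact_force: [-1.3, -0.1, 6.7]
opening: -0.001
```

Emit:
jog_arm(
  moves=[
    {"grip":1,"translation":[0,0,0.001],"twist":[0,0,0]},
    {"grip":1,"translation":[0,0,0],"twist":[0,0,0]},
  ],
)

```text
clock: 23.27
eef_pos: [495.5, -169.5, 115.8]
tcp_rot: [3.141, -0.001, -0.02]
contact_force: [-3.7, 1.3, 17.6]
opening: -0.001
```

Emit:
jog_arm(
  moves=[
    {"grip":1,"translation":[0,0,0.001],"twist":[0,0,0]},
    {"grip":1,"translation":[0,0,0],"twist":[0,0,0]},
  ],
)

```text
clock: 23.43
eef_pos: [495.5, -169.6, 115.6]
tcp_rot: [3.141, -0.001, -0.02]
contact_force: [-7.0, 2.1, 27.4]
opening: -0.0
```

It bottomed: about 6 mm of travel, then a hard rise to 27 N. Retracting.

Emit:
jog_arm(
  moves=[
    {"grip":1,"translation":[0,0,0],"twist":[0,0,0]},
    {"grip":1,"translation":[0,0,-0.004],"twist":[0,0,0]},
    {"grip":1,"translation":[0,0,-0.006],"twist":[0,0,0]},
    {"grip":1,"translation":[0,0,-0.02],"twist":[0,0,0]},
    {"grip":1,"translation":[0,0,-0.03],"twist":[0,0,0]},
    {"grip":1,"translation":[0,0,-0.03],"twist":[0,0,0]},
    {"grip":1,"translation":[0,0,-0.03],"twist":[0,0,0]},
    {"grip":1,"translation":[0,0,0],"twist":[0,0,0]},
    {"grip":1,"translation":[0,0,0],"twist":[0,0,0]},
    {"grip":1,"translation":[0,0,0],"twist":[0,0,0]},
  ],
)

```text
clock: 24.27
eef_pos: [494.5, -169.1, 232.9]
tcp_rot: [-3.141, 0.001, -0.02]
contact_force: [-0.9, -0.1, -0.2]
opening: 0.002
```

```bash
python3 t.py; python3 - <<'E'
from h import *
p,d=r.grab_frame("scene"); cv2.imwrite("pics/scene5.png",p[:,:,::-1])
a=cv2.imread("pics/scene0.png").astype(int); b=cv2.imread("pics/scene5.png").astype(int)
D=np.abs(a-b).sum(2)
for n,(u0,u1,v0,v1) in {"rack":(170,212,160,228),"vial":(165,192,213,252),"jar":(310,338,160,172),"btn":(245,272,163,186),"knob":(268,298,180,215)}.items(): print(n,(D[v0:v1,u0:u1]>60).sum(),D[v0:v1,u0:u1].size)
E
```

```text
t 24.27 yaw -1.16 Mz -0.008 Mxy [ 0.06 -0.01] F [-0.9 -0.1 -0.2] Ftool xy -0.9 0.1 tcp [ 494.5 -169.1  232.9] op 0.002 q6 1.259 e6 -0.000
rack 0 2856
vial 0 1053
jar 0 336
btn 0 621
knob 6 1050
```

View pics/scene5.png

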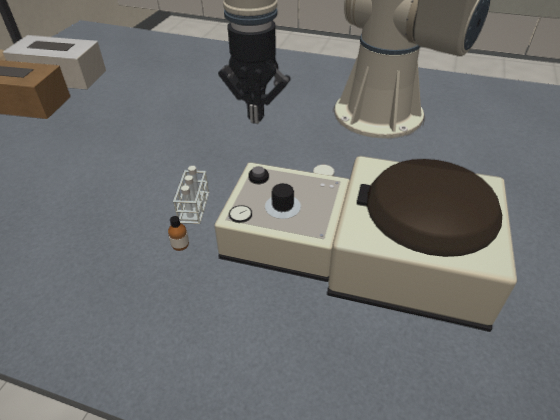

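The picture shows the button out at (258,174), the knob at (283,195), and the rack, vial and jar unmoved. The gripper hangs clear of everything.

```bash
python3 -c "
from rig import r
print(r.sign_off())"
```

```text
the job is handed in; nothing more can be done
None
```

I turned the selector counter-clockwise to its end stop, then four clicks clockwise, let go of the knob and pressed start once. I handed the job in after about 24 s.

- **End stop:** the knob passed three clicks on the way down. The moment then rose without falling off, to 0.45–0.49 N m, well below the 0.9 N m limit. At 25 N the grip seemed to slip near 0.3 N m, so I raised the squeeze to 50 N there and to 60 N for the clockwise turn.
- **Fourth click:** I counted the clicks by reversals of the moment. The tool angle was about 72° at the first position, then 54.5°, 37.5°, 20.5° and −1.2°. That puts the fourth click 73° from the first.
- **Uneven fourth click:** it helped with about 0.35–0.39 N m but had resisted with only 0.16 N m, so its two halves did not match. I accepted it as one click because its 22° span is too short to hold two. The moment also reversed stiffly at −1.2°.
- **Start button:** it moved about 6 mm, from z = 122 to 116 mm, then bottomed hard at 27 N. After I retracted, the picture showed it back out.
- **Final state:** the rack, vial, jar and button look the same as in the first picture, and only 6 pixels changed around the knob. The last measured force on the tool was under 1 N. The unmarked knob's angle can't be checked by camera, so the fourth-click setting rests on the moment readings.

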